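# Put the kiln props back in order of height

## Task

Put the four loose kiln props away in the divided tray, one upright in each empty compartment, so that the row climbs steadily in height from the shortest prop to the tallest, which already stand at its two ends and stay there. Set the props down gently, for refractory clay chips, and leave the cat and the rabbit standing where they are.

Things in the scene. Friction and masses are not known exactly. Their poses are not given: they have to be found in the camera images.
- rack: fixed long narrow plywood tray on the table, 374 mm long (its y) by 70 mm wide (its x), with six square compartments in one row, each 54 x 54 mm inside. Compartment centres lie on its y axis (x = 0) at y = -150, -90, -30, 30, 90 and 150 mm. Floor 8 mm above the table; long walls and dividers 26 and 24 mm above the table, the two end walls 46 mm. Origin: centre of the underside, on the table; z up
- prop_64: loose 64 mm tall kiln prop: an upright plain cream tube of refractory clay, 38 mm in diameter, bore 16 mm, about 102 g; it stands on the table at the start. Origin: centre of its underside; z up its axis
- prop_88: loose 88 mm tall kiln prop: an upright plain cream tube of refractory clay, 38 mm in diameter, bore 16 mm, about 141 g; it stands on the table at the start. Origin: centre of its underside; z up its axis
- prop_112: loose 112 mm tall kiln prop: an upright plain cream tube of refractory clay, 38 mm in diameter, bore 16 mm, about 179 g; it stands on the table at the start. Origin: centre of its underside; z up its axis
- prop_136: loose 136 mm tall kiln prop: an upright plain cream tube of refractory clay, 38 mm in diameter, bore 16 mm, about 218 g; it stands on the table at the start. Origin: centre of its underside; z up its axis
- prop_40: the shortest kiln prop, 40 mm tall, 38 mm in diameter, same kind as the others; it already stands in one of the two end compartments of the tray (which end varies) and stays there. Origin: centre of its underside; z up its axis
- prop_160: the tallest kiln prop, 160 mm tall, 38 mm in diameter, same kind as the others; it already stands in one of the two end compartments of the tray (which end varies) and stays there. Origin: centre of its underside; z up its axis
- bisque_cat: unglazed white pottery cat figurine, 40 x 42 mm, 73 mm tall, standing loose among the props; a bystander. Origin: centre of its underside; z up
- bisque_rabbit: unglazed white pottery rabbit figurine, 36 x 38 mm, 79 mm tall with long ears, standing loose among the props; a bystander. Origin: centre of its underside; z up
There are look-alikes about, which are no part of the job. Leave any purple look-alike of the prop_112 alone.

How it is judged:
At the end, for the whole second after the job is handed in: All six props stand upright (within 0.1 rad) on the tray floor (within 4 mm), one in each compartment (within 14 mm of its centre, as the walls ensure), in the order 40, 64, 88, 112, 136, 160 mm from one end to the other, released and at rest (x of prop_40 in the frame of rack between -0.014 and 0.014 m and z of each of prop_40, prop_64, prop_88, prop_112, prop_136, prop_160 in the frame of rack below 0.012 m and angle between each of prop_40, prop_64, prop_88, prop_112, prop_136, prop_160's own z axis and vertical below 0.1 rad and linear speed of each of prop_40, prop_64, prop_88, prop_112, prop_136, prop_160 below 0.03 m/s and x of prop_64 in the frame of rack between -0.014 and 0.014 m and x of prop_88 in the frame of rack between -0.014 and 0.014 m and x of prop_112 in the frame of rack between -0.014 and 0.014 m and x of prop_136 in the frame of rack between -0.014 and 0.014 m and x of prop_160 in the frame of rack between -0.014 and 0.014 m and ((y of prop_40 in the frame of rack between 0.136 and 0.164 m and y of prop_64 in the frame of rack between 0.076 and 0.104 m and y of prop_88 in the frame of rack between 0.016 and 0.044 m and y of prop_112 in the frame of rack between -0.044 and -0.016 m and y of prop_136 in the frame of rack between -0.104 and -0.076 m and y of prop_160 in the frame of rack between -0.164 and -0.136 m) or (y of prop_40 in the frame of rack between -0.164 and -0.136 m and y of prop_64 in the frame of rack between -0.104 and -0.076 m and y of prop_88 in the frame of rack between -0.044 and -0.016 m and y of prop_112 in the frame of rack between 0.016 and 0.044 m and y of prop_136 in the frame of rack between 0.076 and 0.104 m and y of prop_160 in the frame of rack between 0.136 and 0.164 m))); the robot touches nothing.
It fails at once if the cat is knocked over or moved by more than 20 mm (distance of bisque_cat from where it was at the start of the episode above 0.02 m or angle between bisque_cat's own z axis and vertical above 0.4 rad).
It fails at once if the rabbit is knocked over or moved by more than 20 mm (distance of bisque_rabbit from where it was at the start of the episode above 0.02 m or angle between bisque_rabbit's own z axis and vertical above 0.4 rad).
It fails at once if the shortest or the tallest prop is taken out of its end compartment (moved by more than 30 mm) (distance of any of prop_40, prop_160 from where it was at the start of the episode above 0.03 m).
It fails at once if a prop is dropped or slammed into the tray (faster than 0.7 m/s with its foot less than 30 mm above the tray floor) ((linear speed of prop_64 above 0.7 m/s and z of prop_64 in the frame of rack below 0.038 m and x of prop_64 in the frame of rack between -0.03 and 0.03 m and y of prop_64 in the frame of rack between -0.18 and 0.18 m) or (linear speed of prop_88 above 0.7 m/s and z of prop_88 in the frame of rack below 0.038 m and x of prop_88 in the frame of rack between -0.03 and 0.03 m and y of prop_88 in the frame of rack between -0.18 and 0.18 m) or (linear speed of prop_112 above 0.7 m/s and z of prop_112 in the frame of rack below 0.038 m and x of prop_112 in the frame of rack between -0.03 and 0.03 m and y of prop_112 in the frame of rack between -0.18 and 0.18 m) or (linear speed of prop_136 above 0.7 m/s and z of prop_136 in the frame of rack below 0.038 m and x of prop_136 in the frame of rack between -0.03 and 0.03 m and y of prop_136 in the frame of rack between -0.18 and 0.18 m)).
It also fails if it takes over 109 s, if anything falls off the work surface, if the arm or the gripper's body presses on something with over 40 N, if the wrist force passes 120 N, or if a joint passes its speed limit or range.

## Robot

A 7-joint arm with a two-finger parallel gripper is mounted at the origin on a cart in front of the work surface, level with it; the furniture and walls round the work are solid. World frame = base frame: x ahead of the robot, y to its left, z up, the work surface at z = 0. Lengths are in m, angles in rad, forces in N, time in s.
With the tool pointing down it reaches from about 0.425 to 0.95 m from the base axis. Payload 4.7 kg.
Tool frame: the origin (TCP) lies at the very end of the fingers, on their centre line; the grasp point (between the pads) lies 19 mm behind it; z points along the fingers, y is the line along which they close (so a half turn about z gives the same grasp; the last joint's range is limited). The gripper opens to 85 mm and grips with 20 to 120 N. Pads are 22 mm wide; open, the fingers measure 114 mm over their backs; the gripper's body (76 mm by 85 mm) begins 54 mm behind the grasp point. The pads swing forward as they close: fully open they stand 13 mm farther back than shut.
Start: joints at [1.288, 0.469, -0.049, 1.532, 0.024, 1.141, -0.082], TCP at [0.17, -0.653, 0.231] pointing down, gripper open.
Joint ranges: [-2.59, 2.59], [-0.33, 1.99], [-1.39, 1.29], [0.1, 2.45], [-1.04, 4.18], [0.21, 1.99], [-2.66, 2.66]. Speed limits (rad/s): [2.57, 2.57, 3.14, 3.14, 3.14, 3.14, 3.14].

## Interface

Orientations are given as a unit quaternion [x, y, z, w].
In Python, from cell import arm gives the robot as it stands. The module is installed in compiled form; this text tells all that it offers.
- The arm moves only by the tool arm_command, never from a script. Its argument "steps" is a list of rows, each a list of 3 entries, a list of its own where there are three numbers: the opening, from -1 (shut) to 1 (fully open), then the shift along the world's x, y, z in units of 30 mm (1.0 is 30 mm), then the turn about the world's z in units of 6 degrees (1.0 is 6 degrees). In form: [[claw, [x, y, z], yaw], ...]. A call has 1 to 12 rows; each row shifts and turns the commanded pose from where the row before left it; what a row does not reach is not made up. A row lasts 1/12 s, in which the tool goes at most 41.7 mm and 7.16 degrees, less where a joint would pass 70% of its speed; a pose out of reach is approached as far as the arm can. A call is refused whole if a number of a shift passes 1 or a number of a turn 1, either way. A call with a gripper value outside its range is refused whole. The fingers move at their own pace and stop on an object; the grip force is fixed at half the most. Time passes only in rows, so rows that do not move let the fingers close. It gives the time, the measured TCP pose, the force, the opening and the grip force at its end, in the units of the state.
- arm.sense(): the state, without advancing time (a new reading comes with each control period).
- arm.snapshot(name): name is "side" or "top" or "wrist"; returns a dict with "frame" (480x640x3 uint8, red, green, blue), "fx", "fy", "cx", "cy" (pixels), "R" (3x3) and "t" (3): a world point X has camera coordinates R X + t; the wrist camera has in their place "T_tool_cam" (4x4, takes a point from camera to tool coordinates, whose origin is the TCP and whose axes are the flange's). Camera axes: x right, y down, z forward; pixel columns grow to the right and rows downward; lengths in m; the calibration is good to about 2 mm. A picture is of the moment at which its call begins: read the wrist's pose just before it. There is no depth.
- arm.sign_off(): hands the job in; it is judged then, once.
Trained networks look in the newest picture that a camera, given by its name, has taken for a name from the list of things; names that differ only in an ending like _2 or _b are one class to them, and where a whole thing is asked for, a point or a joint stands for the part that bears it (a point fixed in the world has none). Each returns a list of dicts, best first, with "confidence" (0 to 1); they miss things now and then, are a little off and sometimes report something else, mostly with a low value. They report only what shows in the picture. A call takes as long as a camera call. They do not tell look-alikes from the thing itself.
- arm.search_frame(query, camera): "position" ([x, y, z] in m, in the coordinates of the camera as it stood for that picture, good to about 4 mm: the middle of the surface that is visible of it).
- arm.tip_of(query, camera): "position" ([x, y, z] in m, in the coordinates of the camera as it stood for that picture, good to about 4 mm: a listed point, or the origin of a listed thing).
The state is a dict: "time": time; "joint_positions": joint angles; "dq": joint speeds; "effort": joint torques, N m; "tool_pos": TCP position; "tcp_rot": TCP orientation; "ft_force": force on the tool from outside, world axes, zero at the start; "moment": the same for the moment, N m; "opening": finger opening in m; "gripper_force": force on a finger pad.
Only numpy, scipy, OpenCV 4.12 (cv2) and the standard library are available. Lean on these libraries where they do the work, as an engineer would, in place of code of your own. Each camera call takes 0.05 s, during which the arm holds its last target. There are 200 camera calls.

## Working session

There is one attempt and no reset: what is moved stays moved. The work goes in short steps, Python scripts to look and compute and a tool call to move; the robot and the scene stay as the last step left them, time stands still between calls to the robot, and variables do not carry over. Pictures are saved under pics/ and viewed, at most 14 in all, crops included, and the job is handed in when it is done.

Besides the shell and the picture viewer there is one more tool, called after "Call:" by a JSON object that holds its "op" and its "data". arm_command: Moves the arm, as the interface text tells. Its arguments: {"type":"object","properties":{"steps":{"type":"array"}},"required":["steps"]}

```bash
mkdir -p pics; cat > h.py <<'E'
from cell import arm
import numpy as np, cv2
def w(s,p): return np.array(s["R"]).T@(np.array(p)-np.array(s["t"]))
def px(s,X):
    c=np.array(s["R"])@np.array(X)+np.array(s["t"]); return s["fx"]*c[0]/c[2]+s["cx"], s["fy"]*c[1]/c[2]+s["cy"]
def ray(s,u,v,z):
    R=np.array(s["R"]);o=-R.T@np.array(s["t"]);d=R.T@np.array([(u-s["cx"])/s["fx"],(v-s["cy"])/s["fy"],1]);return o+d*(z-o[2])/d[2]
E
python3 - <<'E'
from h import *
for c in ["top","side"]:
    s=arm.snapshot(c); cv2.imwrite(f"pics/{c}0.png",s["frame"][:,:,::-1])
    print(c,s["fx"],-np.array(s["R"]).T@np.array(s["t"]))
    for q in ["rack","prop_64","prop_88","prop_112","prop_136","prop_40","prop_160","bisque_cat","bisque_rabbit"]:
        print(q,[(np.round(w(s,d["position"]),3).tolist(),round(d["confidence"],2)) for d in arm.tip_of(q,c)])
st=arm.sense();print({k:np.round(v,3).tolist() for k,v in st.items()})
E
```

```text
top 484.54284017351785 [0.37204159 0.25957715 1.24216851]
rack [([0.489, 0.314, -0.003], 0.97)]
prop_64 [([0.586, 0.361, -0.001], 0.73), ([0.439, 0.022, -0.002], 0.68), ([0.578, -0.119, 0.001], 0.66), ([0.442, 0.456, 0.008], 0.66), ([0.47, -0.107, -0.002], 0.64), ([0.535, 0.169, 0.01], 0.57)]
prop_88 [([0.586, 0.361, -0.001], 0.73), ([0.439, 0.022, -0.002], 0.68), ([0.578, -0.119, 0.001], 0.66), ([0.442, 0.456, 0.008], 0.66), ([0.47, -0.107, -0.002], 0.64), ([0.535, 0.169, 0.01], 0.57)]
prop_112 [([0.586, 0.361, -0.001], 0.73), ([0.439, 0.022, -0.002], 0.68), ([0.578, -0.119, 0.001], 0.66), ([0.442, 0.456, 0.008], 0.66), ([0.47, -0.107, -0.002], 0.64), ([0.535, 0.169, 0.01], 0.57)]
prop_136 [([0.586, 0.361, -0.001], 0.73), ([0.439, 0.022, -0.002], 0.68), ([0.578, -0.119, 0.001], 0.66), ([0.442, 0.456, 0.008], 0.66), ([0.47, -0.107, -0.002], 0.64), ([0.535, 0.169, 0.01], 0.57)]
prop_40 [([0.586, 0.361, -0.001], 0.73), ([0.439, 0.022, -0.002], 0.68), ([0.578, -0.119, 0.001], 0.66), ([0.442, 0.456, 0.008], 0.66), ([0.47, -0.107, -0.002], 0.64), ([0.535, 0.169, 0.01], 0.57)]
prop_160 [([
[... 1548 characters left out ...]
[([0.576, -0.118, -0.001], 0.92), ([0.438, 0.459, 0.005], 0.84), ([0.473, -0.115, 0.001], 0.8), ([0.33, 0.657, -0.002], 0.7), ([0.59, 0.359, -0.004], 0.65), ([0.435, 0.024, -0.002], 0.6), ([0.535, 0.168, 0.007], 0.5)]
bisque_cat [([0.566, 0.009, -0.001], 0.71)]
bisque_rabbit [([0.581, 0.474, -0.002], 0.87)]
{'time': 1.0, 'joint_positions': [1.288, 0.469, -0.049, 1.532, 0.024, 1.141, -0.082], 'dq': [0.001, 0.001, -0.0, -0.001, 0.0, -0.002, -0.001], 'effort': [-0.001, -51.019, -0.047, -23.802, 0.011, 0.001, 0.0], 'tool_pos': [0.17, -0.653, 0.231], 'tcp_rot': [0.992, 0.127, 0.0, 0.0], 'ft_force': [0.189, -0.363, -0.414], 'moment': [0.021, -0.005, -0.005], 'gripper_force': 0.0, 'opening': 0.085}
```

View pics/top0.png

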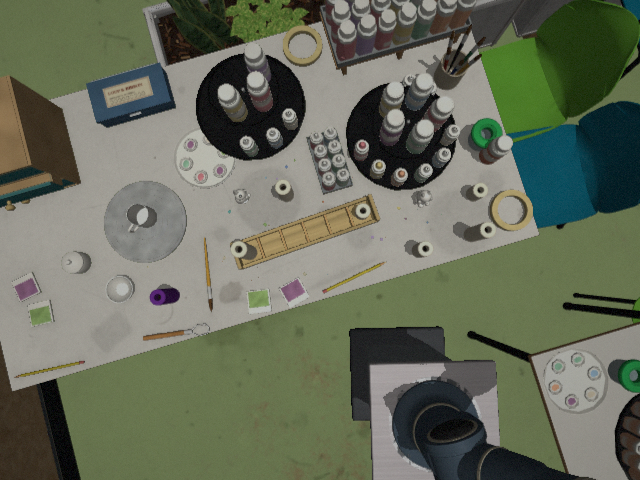

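View pics/side0.png

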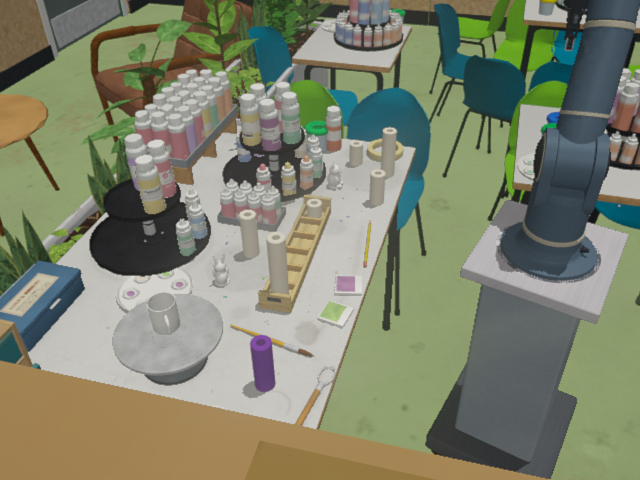

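The top view shows the tray from (240,250) to (362,210), with the 160 prop at the left end and the 40 at the right. Loose props are near (283,188), (424,248), (480,190) and (487,230). The purple look-alike is at (165,296). Next I identify heights by triangulating the bores.

```bash
python3 - <<'E'
from h import *
t=arm.snapshot("top"); s=arm.snapshot("side")
P=dict(A=(.588,.360),B=(.437,.0235),C=(.577,-.1185),D=(.4715,-.111))
tiles=[]
for k,p in P.items():
    row=[]
    for c,cam in ((t,'t'),(s,'s')):
        u,v=px(c,(*p,.08)); u0,v0=int(u)-30,int(v)-30
        im=cv2.resize(c["frame"][v0:v0+60,u0:u0+60,::-1],None,fx=4.5,fy=4.5,interpolation=cv2.INTER_CUBIC)
        for h,col in zip((.064,.088,.112,.136),((0,0,255),(0,200,0),(255,0,0),(255,0,255))):
            a,b=px(c,(*p,h)); cv2.drawMarker(im,(int((a-u0+.5)*4.5),int((b-v0+.5)*4.5)),col,cv2.MARKER_CROSS,9,1)
        row.append(im)
    tiles.append(np.hstack(row))
cv2.imwrite("pics/c1.png",np.vstack([np.hstack(tiles[:2]),np.hstack(tiles[2:])])[:, :][:600,:1200]); im=cv2.imread("pics/c1.png"); cv2.imwrite("pics/c1.png",cv2.resize(im,(800,400)))
E
```

```text
(no output)
```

View pics/c1.png

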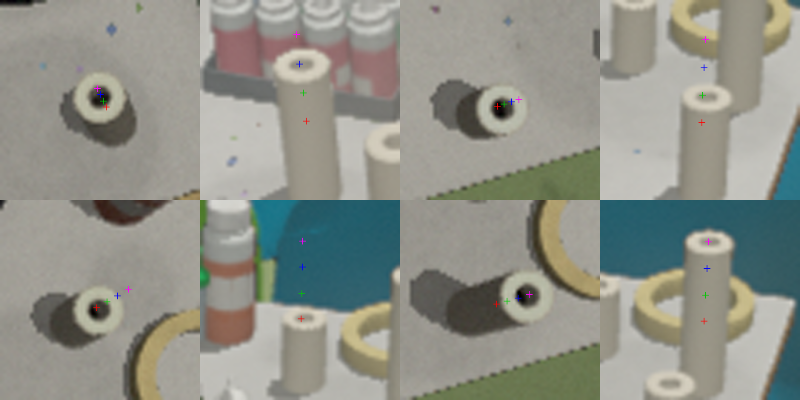

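The crops give A = 112, B = 88, C = 64 and D = 136. Now I refine positions from the bore centroids.

```bash
python3 - <<'E'
from h import *
t=arm.snapshot("top"); s=arm.snapshot("side")
P={112:(.588,.360,.112),88:(.437,.0235,.088),64:(.577,-.1185,.064),136:(.4715,-.111,.136),40:(.535,.168,.048),160:(.440,.4575,.168)}
for k,p in P.items():
    for c in (t,s):
        g=cv2.cvtColor(c["frame"],cv2.COLOR_RGB2GRAY).astype(float); u,v=px(c,p); q=np.array([u,v])
        yy,xx=np.mgrid[:480,:640]
        r=4.5
        for _ in range(4):
            m=np.hypot(xx-q[0],yy-q[1])<r; wt=m*np.clip(150-g,0,None)
            q=np.array([(wt*xx).sum(),(wt*yy).sum()])/wt.sum()
        print(k,np.round(q,1),np.round(ray(c,*q,p[2]),4)[:2])
# rack outline in top: hue of plywood
hsv=cv2.cvtColor(t["frame"],cv2.COLOR_RGB2HSV)
for X in [(.488,.313,.026)]: print(px(t,X), hsv[250:253,300:303].tolist())
E
```

```text
112 [282.5 186.8] [0.5858 0.3602]
112 [246.6 213.9] [0.5872 0.3607]
88 [425.  248.2] [0.4334 0.0255]
88 [379.3 172.7] [0.4294 0.0224]
64 [480.  189.6] [ 0.575  -0.1199]
64 [355. 136.] [ 0.5973 -0.1554]
136 [487.5 229.3] [ 0.4706 -0.1091]
136 [389.  123.2] [ 0.4888 -0.1455]
40 [362.6 210.4] [0.5335 0.1682]
40 [314.4 202. ] [0.5329 0.1657]
160 [238.4 248.9] [0.4383 0.4558]
160 [275.  237.1] [0.4386 0.4569]
(np.float64(305.08315328275347), np.float64(230.94856319358928)) [[[27, 17, 165], [25, 19, 164], [25, 17, 163]], [[22, 17, 163], [23, 19, 165], [22, 17, 163]], [[27, 14, 163], [19, 21, 167], [22, 17, 166]]]
```

```bash
cat > ov.py <<'E'
from h import *
import sys
cx,cy,yaw=map(float,sys.argv[1:4]); name=sys.argv[4]
t=arm.snapshot("top"); s=arm.snapshot("side")
c0,s0=np.cos(np.radians(yaw)),np.sin(np.radians(yaw))
W=lambda x,y,z:(cx+c0*x-s0*y,cy+s0*x+c0*y,z)
out=[]
for c,(u0,v0,n,hh) in ((t,(225,190,160,85)),(s,(245,190,100,125))):
    k=800/n if c is t else 4
    im=cv2.resize(c["frame"][v0:v0+hh,u0:u0+n,::-1],None,fx=k,fy=k,interpolation=cv2.INTER_CUBIC)
    pt=lambda X:tuple(int((a-b+.5)*k) for a,b in zip(px(c,X),(u0,v0)))
    for z,y0,col in ((.026,.187,(0,0,255)),):
        for x in (-.035,.035): cv2.line(im,pt(W(x,-y0,z)),pt(W(x,y0,z)),col,1)
    for y in (-.187,.187): cv2.line(im,pt(W(-.035,y,.046)),pt(W(.035,y,.046)),(255,0,0),1)
    for y in (-.12,-.06,0,.06,.12): cv2.line(im,pt(W(-.027,y,.024)),pt(W(.027,y,.024)),(0,160,0),1)
    cv2.imwrite(f"pics/{name}_{'t' if c is t else 's'}.png",im)
E
python3 ov.py .488 .313 18.2 ov1
```

```text
(no output)
```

View pics/ov1_t.png

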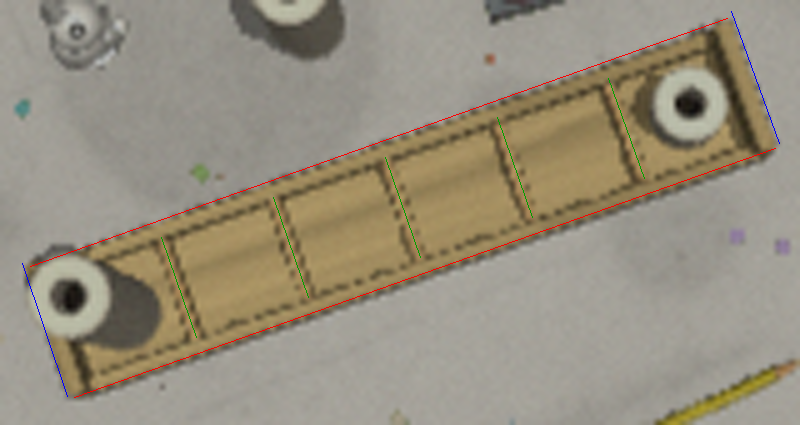

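Tray model fits within about 2 mm: centre (0.487, 0.313), yaw 18.2°. I'll keep one fixed tool yaw (closing along the tray's x) for every prop. First I raise the arm, then cross over to the 64 prop.

Call:
{"op": "arm_command", "data": {"steps": [[0.5,[0,0,1],0],[0.5,[0,0,1],0],[0.5,[0,0,1],0.8],[0.5,[0,0,1],0.8],[0.5,[0.6,0.9,0],0.8],[0.5,[0.6,0.9,0],0.8],[0.5,[0.6,0.9,0],0.8],[0.5,[0.6,0.9,0],0.8],[0.5,[0.6,0.9,0],0.8],[0.5,[0.6,0.9,0],0.8],[0.5,[0.6,0.9,0],0.8],[0.5,[0.6,0.9,0],0.8]]}}

```text
time: 2.3
tool_pos: [0.3142, -0.4359, 0.3516]
tcp_rot: [0.854, 0.521, -0.0, 0.0]
ft_force: [0.2, 0.1, 0.1]
opening: 0.0641
gripper_force: 0.0
```

Call:
{"op": "arm_command", "data": {"steps": [[0.5,[0.6,0.9,0],0.8],[0.5,[0.6,0.9,0],0.8],[0.5,[0.7,0.9,0],0.8],[0.5,[0.7,0.9,0],0.8],[0.5,[0.8,0.9,0],0.8],[0.5,[0.8,0.9,0],0.8],[0.5,[0.8,0.9,0],0.8],[0.5,[0.8,0.9,0],0.8],[0.5,[0.8,0.9,0],0.8],[0.5,[0.8,0.9,0],0.6],[0.5,[0.8,0.6,0],0],[0.5,[0,0,0],0]]}}

```text
time: 3.3
tool_pos: [0.563, -0.143, 0.3513]
tcp_rot: [0.574, 0.819, 0.003, -0.0]
ft_force: [-1.1, 1.3, 0.3]
opening: 0.0641
gripper_force: 0.0
```

```bash
cat > d.py <<'E'
from h import *
import sys
st=arm.sense(); x,y,z=st["tool_pos"]; q=st["tcp_rot"]
yaw=2*np.degrees(np.arctan2(q[1],q[0]))-90  # tool y angle
tg=np.array(list(map(float,sys.argv[1:4])))
print(round(st["time"],2),np.round(st["tool_pos"],4),"yaw err units",round(((18.2-yaw+90)%180-90)/6,2),"units to go",np.round((tg-st["tool_pos"])/.03,2),"open",round(st["opening"],4),"F",np.round(st["ft_force"],1),np.round(q,4),"q",np.round(st["joint_positions"],2))
E
python3 d.py .5755 -.119 .031
```

```text
3.3 [ 0.563  -0.143   0.3513] yaw err units -0.28 units to go [  0.42   0.8  -10.68] open 0.0641 F [-1.1  1.3  0.3] [ 5.744e-01  8.186e-01  2.600e-03 -1.000e-04] q [ 0.67  0.29 -0.63  1.57  0.17  1.33  0.37]
```

Call:
{"op": "arm_command", "data": {"steps": [[0.5,[0.25,0.5,-0.5],-0.2],[0.5,[0.25,0.45,-1],0],[0.5,[0,0,-1],0],[0.5,[0,0,-1],0],[0.5,[0,0,-1],0],[0.5,[0,0,-1],0],[0.5,[0,0,-1],0],[0.5,[0,0,-0.5],0],[0.5,[0,0,0],0],[0.5,[0,0,0],0]]}}

```text
time: 4.13
tool_pos: [0.5742, -0.1213, 0.1411]
tcp_rot: [0.587, 0.81, -0.0, -0.001]
ft_force: [0.6, 0.6, 0.9]
opening: 0.0639
gripper_force: 0.0
```

```bash
python3 d.py .5755 -.119 .031; python3 - <<'E'
from h import *
s=arm.snapshot("wrist"); cv2.imwrite("pics/w1.png",s["frame"][:,:,::-1])
E
```

```text
4.13 [ 0.5742 -0.1213  0.1411] yaw err units 0.01 units to go [ 0.04  0.08 -3.67] open 0.0639 F [0.6 0.6 0.9] [ 5.870e-01  8.096e-01 -2.000e-04 -5.000e-04] q [ 0.57  0.49 -0.58  1.81  0.32  0.94  0.17]
```

View pics/w1.png

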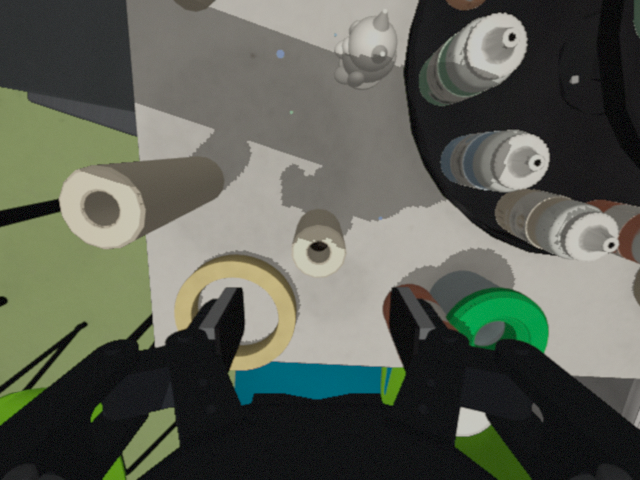

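The wrist view shows the 64 prop at (318,255), centred between the fingers. The wooden ring and green roll clear the finger paths. Descending and gripping.

Call:
{"op": "arm_command", "data": {"steps": [[0.5,[0.04,0.08,-1],0],[0.5,[0,0,-1],0],[0.5,[0,0,-1],0],[0.5,[0,0,-0.67],0],[0.5,[0,0,0],0],[-0.5,[0,0,0],0],[-0.5,[0,0,0],0],[-0.5,[0,0,0],0],[-0.5,[0,0,0],0],[-0.5,[0,0,0],0],[-0.5,[0,0,0],0],[-0.5,[0,0,0],0]]}}

```text
time: 5.18
tool_pos: [0.5779, -0.1187, 0.034]
tcp_rot: [0.587, 0.81, 0.001, 0.002]
ft_force: [-1.5, -1.0, 5.8]
opening: 0.0366
gripper_force: 60.1
```

```bash
python3 d.py .515 .2275 .231
```

```text
5.18 [ 0.5779 -0.1187  0.034 ] yaw err units 0.01 units to go [-2.1  11.54  6.57] open 0.0366 F [-1.5 -1.   5.8] [0.5869 0.8097 0.0011 0.0024] q [ 0.5   0.62 -0.51  1.88  0.43  0.74  0.07]
```

Call:
{"op": "arm_command", "data": {"steps": [[-0.5,[0,0,0.5],0],[-0.5,[0,0,1],0],[-0.5,[0,0,1],0],[-0.5,[0,0,1],0],[-0.5,[-0.1,0.5,1],0],[-0.5,[-0.2,0.9,0],0],[-0.5,[-0.2,1,0],0],[-0.5,[-0.2,1,0],0],[-0.5,[-0.2,1,0],0],[-0.5,[-0.2,1,0],0],[-0.5,[-0.2,1,0],0],[-0.5,[-0.2,1,0],0]]}}

```text
time: 6.18
tool_pos: [0.5304, 0.1049, 0.1673]
tcp_rot: [0.587, 0.81, 0.0, 0.001]
ft_force: [0.2, -0.2, -1.2]
opening: 0.0364
gripper_force: 60.1
```

Call:
{"op": "arm_command", "data": {"steps": [[-0.5,[-0.2,1,0],0],[-0.5,[-0.2,1,0],0],[-0.5,[-0.1,1,0],0],[-0.5,[0,0.7,0],0],[-0.5,[0,0.4,0],0],[-0.5,[0,0,-0.5],0],[-0.5,[0,0,-0.5],0],[-0.5,[0,0,-0.5],0],[-0.5,[0,0,0],0],[-0.5,[0,0,0],0],[-0.5,[0,0,0],0]]}}

```text
time: 7.1
tool_pos: [0.5165, 0.2264, 0.1222]
tcp_rot: [0.587, 0.81, 0.001, 0.0]
ft_force: [0.4, 0.4, -0.8]
opening: 0.0365
gripper_force: 60.1
```

```bash
python3 d.py .515 .2275 .044; python3 - <<'E'
from h import *
s=arm.snapshot("wrist"); cv2.imwrite("pics/w2.png",s["frame"][:,:,::-1])
E
```

```text
7.1 [0.5165 0.2264 0.1222] yaw err units 0.02 units to go [-0.05  0.04 -2.61] open 0.0365 F [ 0.4  0.4 -0.8] [5.871e-01 8.095e-01 6.000e-04 4.000e-04] q [ 0.01  0.49 -0.65  1.88  0.38  0.89 -0.51]
```

View pics/w2.png

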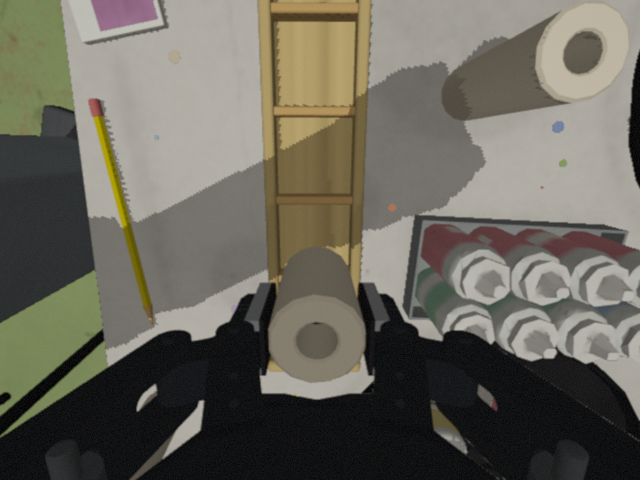

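Prop and tray are aligned in the wrist view (columns 317 and 314). Lowering gently.

Call:
{"op": "arm_command", "data": {"steps": [[-0.5,[-0.05,0.04,-0.5],0],[-0.5,[0,0,-0.5],0],[-0.5,[0,0,-0.5],0],[-0.5,[0,0,-0.4],0],[-0.5,[0,0,-0.3],0],[-0.5,[0,0,-0.2],0],[-0.5,[0,0,-0.1],0],[-0.5,[0,0,-0.1],0],[-0.5,[0,0,0],0],[-0.5,[0,0,0],0]]}}

```text
time: 7.98
tool_pos: [0.5145, 0.228, 0.0436]
tcp_rot: [0.587, 0.81, 0.0, 0.0]
ft_force: [0.6, -0.4, -1.6]
opening: 0.0363
gripper_force: 60.1
```

```bash
python3 d.py .515 .2275 .042
```

```text
7.98 [0.5145 0.228  0.0436] yaw err units 0.01 units to go [ 0.02 -0.02 -0.05] open 0.0363 F [ 0.6 -0.4 -1.6] [5.868e-01 8.098e-01 4.000e-04 2.000e-04] q [-0.05  0.59 -0.58  1.94  0.47  0.75 -0.59]
```

Call:
{"op": "arm_command", "data": {"steps": [[-0.5,[0,0,-0.06],0],[-0.5,[0,0,0],0],[0.0,[0,0,0],0],[0.3,[0,0,0],0],[0.5,[0,0,0],0],[0.5,[0,0,0],0],[0.5,[0,0,0],0],[0.5,[0,0,0.3],0],[0.5,[0,0,1],0],[0.5,[0,0,1],0],[0.5,[0,0,1],0],[0.5,[0,0,1],0]]}}

```text
time: 8.98
tool_pos: [0.5139, 0.2278, 0.1724]
tcp_rot: [0.587, 0.81, 0.0, -0.0]
ft_force: [-0.1, -0.4, -0.9]
opening: 0.0643
gripper_force: 0.0
```

```bash
python3 d.py .434 .0245 .171;  python3 - <<'E'
from h import *
s=arm.snapshot("wrist"); cv2.imwrite("pics/w3.png",s["frame"][:,:,::-1])
E
```

```text
8.98 [0.5139 0.2278 0.1724] yaw err units 0.0 units to go [-2.66 -6.78 -0.05] open 0.0643 F [-0.1 -0.4 -0.9] [ 5.866e-01  8.099e-01  1.000e-04 -1.000e-04] q [ 0.04  0.43 -0.68  1.84  0.32  0.98 -0.47]
```

View pics/w3.png

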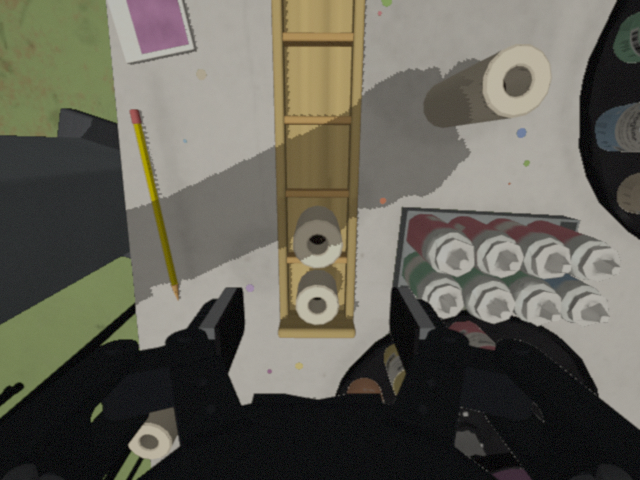

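The 64 prop stands next to the 40. Now the 88.

Call:
{"op": "arm_command", "data": {"steps": [[0.5,[-0.2,-0.6,0],0],[0.5,[-0.35,-0.9,0],0],[0.5,[-0.35,-0.9,0],0],[0.5,[-0.35,-0.9,0],0],[0.5,[-0.35,-0.9,0],0],[0.5,[-0.35,-0.9,0],0],[0.5,[-0.35,-0.9,0],0],[0.5,[-0.35,-0.78,0],0],[0.5,[0,0,0],0],[0.5,[0,0,0],0],[0.5,[0,0,0],0]]}}

```text
time: 9.95
tool_pos: [0.4352, 0.025, 0.171]
tcp_rot: [0.587, 0.81, 0.001, 0.0]
ft_force: [-0.3, -0.3, -0.1]
opening: 0.0638
gripper_force: 0.0
```

```bash
python3 d.py .434 .0245 .048;  python3 - <<'E'
from h import *
s=arm.snapshot("wrist"); cv2.imwrite("pics/w4.png",s["frame"][:,:,::-1])
E
```

```text
9.95 [0.4352 0.025  0.171 ] yaw err units 0.01 units to go [-0.04 -0.02 -4.1 ] open 0.0638 F [-0.3 -0.3 -0.1] [5.866e-01 8.099e-01 6.000e-04 5.000e-04] q [ 0.46  0.21 -0.69  2.11  0.18  0.87 -0.01]
```

View pics/w4.png

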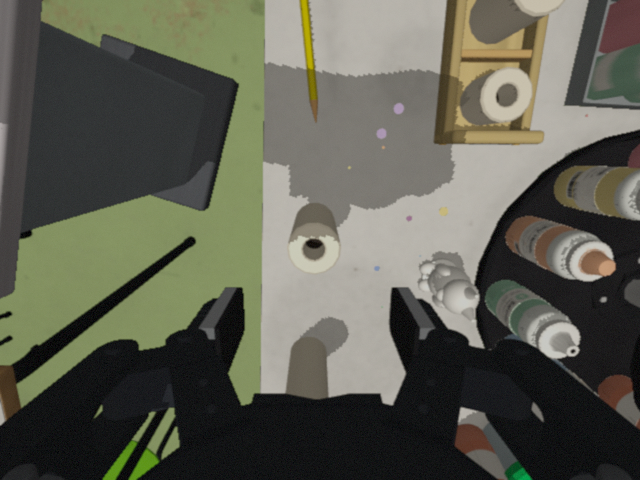

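The 88 is centred at (314,250), and the cat at (450,280) is clear. Descending and gripping.

Call:
{"op": "arm_command", "data": {"steps": [[0.5,[-0.1,-0.02,-1],0],[0.5,[0,0,-1],0],[0.5,[0,0,-1],0],[0.5,[0,0,-0.8],0],[0.5,[0,0,-0.3],0],[0.5,[0,0,0],0],[-0.5,[0,0,0],0],[-0.5,[0,0,0],0],[-0.5,[0,0,0],0],[-0.5,[0,0,0],0],[-0.5,[0,0,0],0],[-0.5,[0,0,0],0]]}}

```text
time: 11.0
tool_pos: [0.4333, 0.0243, 0.049]
tcp_rot: [0.587, 0.81, 0.001, 0.001]
ft_force: [-0.1, 1.1, 7.2]
opening: 0.0373
gripper_force: 60.1
```

```bash
python3 d.py .4964 .2845 .048
```

```text
11.0 [0.4333 0.0243 0.049 ] yaw err units 0.01 units to go [ 2.1   8.67 -0.03] open 0.0373 F [-0.1  1.1  7.2] [0.5868 0.8097 0.0013 0.0014] q [ 0.33  0.42 -0.58  2.23  0.41  0.59 -0.23]
```

Call:
{"op": "arm_command", "data": {"steps": [[-0.5,[0,0,0.5],0],[-0.5,[0,0,1],0],[-0.5,[0,0,1],0],[-0.5,[0,0,1],0],[-0.5,[0.1,0.5,0.5],0],[-0.5,[0.25,1,0],0],[-0.5,[0.25,1,0],0],[-0.5,[0.25,1,0],0],[-0.5,[0.25,1,0],0],[-0.5,[0.25,1,0],0],[-0.5,[0.25,1,0],0],[-0.5,[0.25,1,0],0]]}}

```text
time: 12.0
tool_pos: [0.4872, 0.2494, 0.1676]
tcp_rot: [0.587, 0.81, -0.0, 0.0]
ft_force: [0.8, -0.3, -1.8]
opening: 0.0369
gripper_force: 60.4
```

Call:
{"op": "arm_command", "data": {"steps": [[-0.5,[0.25,0.8,0],0],[-0.5,[0,0.37,0],0],[-0.5,[0,0,-0.5],0],[-0.5,[0,0,-0.5],0],[-0.5,[0,0,-0.5],0],[-0.5,[0,0,0],0],[-0.5,[0,0,0],0],[-0.5,[0,0,0],0]]}}

```text
time: 12.67
tool_pos: [0.495, 0.2836, 0.1233]
tcp_rot: [0.587, 0.81, 0.0, 0.0]
ft_force: [-0.2, 0.4, -1.6]
opening: 0.0367
gripper_force: 60.5
```

```bash
python3 d.py .4964 .2845 .057
```

```text
12.67 [0.495  0.2836 0.1233] yaw err units 0.02 units to go [ 0.05  0.03 -2.21] open 0.0367 F [-0.2  0.4 -1.6] [5.870e-01 8.096e-01 4.000e-04 3.000e-04] q [-0.08  0.51 -0.68  1.86  0.4   0.91 -0.64]
```

Call:
{"op": "arm_command", "data": {"steps": [[-0.5,[0.05,0.03,-0.5],0],[-0.5,[0,0,-0.5],0],[-0.5,[0,0,-0.4],0],[-0.5,[0,0,-0.3],0],[-0.5,[0,0,-0.2],0],[-0.5,[0,0,-0.2],0],[-0.5,[0,0,-0.1],0],[-0.5,[0,0,0],0],[-0.5,[0,0,0],0]]}}

```text
time: 13.42
tool_pos: [0.4965, 0.2852, 0.057]
tcp_rot: [0.587, 0.81, 0.001, 0.0]
ft_force: [-1.2, 0.1, 0.9]
opening: 0.0367
gripper_force: 60.6
```

Call:
{"op": "arm_command", "data": {"steps": [[-0.5,[0,0,-0.03],0],[0.0,[0,0,0],0],[0.3,[0,0,0],0],[0.5,[0,0,0],0],[0.5,[0,0,0],0],[0.5,[0,0,0],0],[0.5,[0,0,0.3],0],[0.5,[0,0,1],0],[0.5,[0,0,1],0],[0.5,[0,0,1],0],[0.5,[0,0,0.5],0],[0.5,[0,0,0],0]]}}

```text
time: 14.42
tool_pos: [0.4981, 0.2866, 0.1743]
tcp_rot: [0.587, 0.81, 0.004, 0.002]
ft_force: [0.0, 0.2, 0.9]
opening: 0.0641
gripper_force: 0.0
```

```bash
python3 d.py .5865 .3603 .171
```

```text
14.42 [0.4981 0.2866 0.1743] yaw err units 0.01 units to go [ 2.95  2.46 -0.11] open 0.0641 F [0.  0.2 0.9] [0.5868 0.8098 0.0038 0.0017] q [-0.05  0.45 -0.72  1.81  0.35  1.   -0.59]
```

Call:
{"op": "arm_command", "data": {"steps": [[0.5,[0.5,0.4,0],0],[0.5,[0.8,0.7,0],0],[0.5,[0.8,0.7,0],0],[0.5,[0.6,0.5,0],0],[0.5,[0.3,0.2,0],0],[0.5,[0,0,0],0],[0.5,[0,0,0],0],[0.5,[0,0,0],0]]}}

```text
time: 15.08
tool_pos: [0.5853, 0.359, 0.1689]
tcp_rot: [0.587, 0.81, -0.001, -0.0]
ft_force: [-0.6, -0.2, 0.0]
opening: 0.0639
gripper_force: 0.0
```

```bash
python3 d.py .5865 .3603 .071;  python3 - <<'E'
from h import *
s=arm.snapshot("wrist"); cv2.imwrite("pics/w5.png",s["frame"][:,:,::-1])
E
```

```text
15.08 [0.5853 0.359  0.1689] yaw err units 0.01 units to go [ 0.04  0.04 -3.26] open 0.0639 F [-0.6 -0.2  0. ] [ 5.866e-01  8.098e-01 -9.000e-04 -2.000e-04] q [-0.18  0.63 -0.66  1.54  0.42  1.12 -0.62]
```

View pics/w5.png

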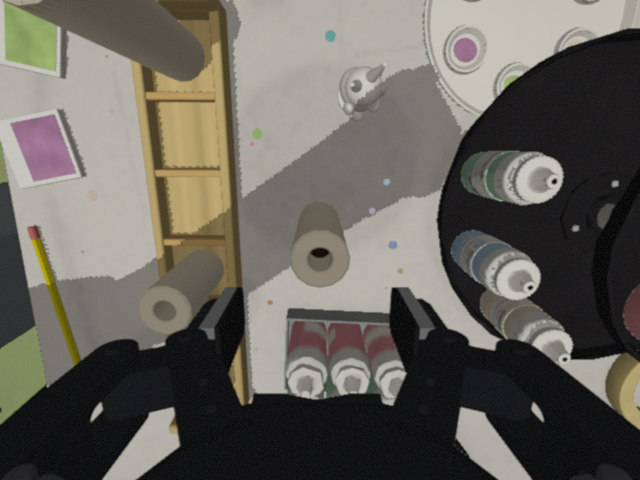

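The 112 is centred at (320,255) and the rabbit at (360,90) is clear. Descending and gripping high.

Call:
{"op": "arm_command", "data": {"steps": [[0.5,[0.04,0.04,-0.8],0],[0.5,[0,0,-1],0],[0.5,[0,0,-0.8],0],[0.5,[0,0,-0.6],0],[0.5,[0,0,0],0],[0.5,[0,0,0],0],[-0.5,[0,0,0],0],[-0.5,[0,0,0],0],[-0.5,[0,0,0],0],[-0.5,[0,0,0],0],[-0.5,[0,0,0],0],[-0.5,[0,0,0],0]]}}

```text
time: 16.13
tool_pos: [0.5879, 0.3617, 0.0758]
tcp_rot: [0.587, 0.81, 0.001, 0.0]
ft_force: [-1.3, -1.9, 6.5]
opening: 0.037
gripper_force: 59.6
```

```bash
python3 d.py .4776 .3415 .079
```

```text
16.13 [0.5879 0.3617 0.0758] yaw err units 0.01 units to go [-3.68 -0.67  0.11] open 0.037 F [-1.3 -1.9  6.5] [5.868e-01 8.098e-01 1.100e-03 5.000e-04] q [-0.21  0.73 -0.62  1.6   0.49  0.97 -0.67]
```

Call:
{"op": "arm_command", "data": {"steps": [[-0.5,[0,0,0.5],0],[-0.5,[0,0,1],0],[-0.5,[0,0,1],0],[-0.5,[-0.3,-0.05,0.5],0],[-0.5,[-0.7,-0.1,0],0],[-0.5,[-0.8,-0.15,0],0],[-0.5,[-0.8,-0.15,0],0],[-0.5,[-0.7,-0.1,0],0],[-0.5,[-0.3,-0.1,0],0],[-0.5,[0,0,0],0],[-0.5,[0,0,0],0],[-0.5,[0,0,0],0]]}}

```text
time: 17.13
tool_pos: [0.4813, 0.3414, 0.164]
tcp_rot: [0.587, 0.809, 0.001, 0.0]
ft_force: [0.6, -0.5, -2.1]
opening: 0.0368
gripper_force: 60.3
```

```bash
python3 d.py .4776 .3415 .084;  python3 - <<'E'
from h import *
s=arm.snapshot("wrist"); cv2.imwrite("pics/w6.png",s["frame"][:,:,::-1])
E
```

```text
17.13 [0.4813 0.3414 0.164 ] yaw err units 0.03 units to go [-0.12  0.   -2.67] open 0.0368 F [ 0.6 -0.5 -2.1] [5.874e-01 8.093e-01 9.000e-04 4.000e-04] q [-0.16  0.49 -0.71  1.78  0.38  1.   -0.7 ]
```

View pics/w6.png

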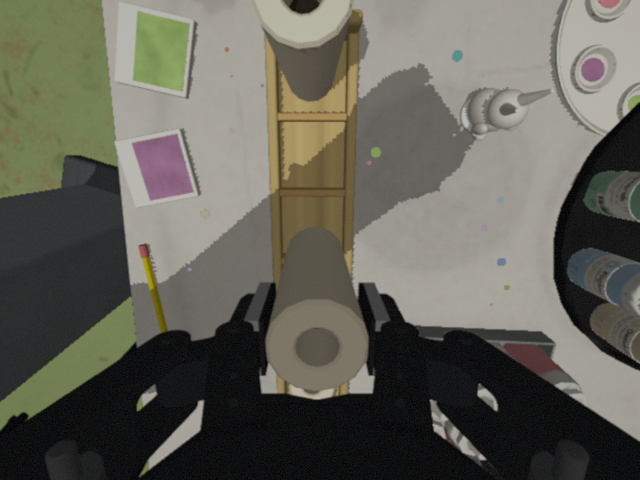

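The 112 is held upright and centred over the tray line. Lowering.

Call:
{"op": "arm_command", "data": {"steps": [[-0.5,[-0.12,0,-0.5],0],[-0.5,[0,0,-0.5],0],[-0.5,[0,0,-0.5],0],[-0.5,[0,0,-0.4],0],[-0.5,[0,0,-0.3],0],[-0.5,[0,0,-0.2],0],[-0.5,[0,0,-0.1],0],[-0.5,[0,0,-0.1],0],[-0.5,[0,0,0],0],[-0.5,[0,0,0],0]]}}

```text
time: 18.02
tool_pos: [0.4761, 0.3417, 0.086]
tcp_rot: [0.587, 0.81, 0.0, 0.0]
ft_force: [-1.0, -0.3, -1.2]
opening: 0.0367
gripper_force: 60.3
```

```bash
python3 d.py .4776 .3415 .0835
```

```text
18.02 [0.4761 0.3417 0.086 ] yaw err units 0.01 units to go [ 0.05 -0.01 -0.08] open 0.0367 F [-1.  -0.3 -1.2] [5.868e-01 8.097e-01 4.000e-04 1.000e-04] q [-0.21  0.58 -0.66  1.86  0.46  0.86 -0.78]
```

Call:
{"op": "arm_command", "data": {"steps": [[-0.5,[0,0,-0.1],0],[-0.5,[0,0,0],0],[0.0,[0,0,0],0],[0.3,[0,0,0],0],[0.5,[0,0,0],0],[0.5,[0,0,0],0],[0.5,[0,0,0.3],0],[0.5,[0,0,1],0],[0.5,[0,0,1],0],[0.5,[0,0,1],0],[0.5,[0,0,0.7],0],[0.5,[0,0,0],0]]}}

```text
time: 19.02
tool_pos: [0.4777, 0.344, 0.2083]
tcp_rot: [0.587, 0.81, 0.005, 0.001]
ft_force: [0.1, 1.1, 0.7]
opening: 0.064
gripper_force: 0.0
```

Call:
{"op": "arm_command", "data": {"steps": [[0.5,[0,-0.5,0],0],[0.5,[0,-1,0],0],[0.5,[0,-1,0],0],[0.5,[0,-1,0],0],[0.5,[0,-1,0],0],[0.5,[0,-1,0],0],[0.5,[0,-1,0],0],[0.5,[0,-1,0],0],[0.5,[0,-1,0],0],[0.5,[0,-1,0],0],[0.5,[0,-1,0],0],[0.5,[0,-1,0],0]]}}

```text
time: 20.02
tool_pos: [0.4752, -0.005, 0.2025]
tcp_rot: [0.587, 0.81, -0.0, -0.0]
ft_force: [0.7, -0.1, -0.8]
opening: 0.0643
gripper_force: 0.0
```

Call:
{"op": "arm_command", "data": {"steps": [[0.5,[-0.1,-1,0],0],[0.5,[-0.1,-1,0],0],[0.5,[0,-0.9,0],0],[0.5,[0,-0.6,0],0],[0.5,[0,0,0],0],[0.5,[0,0,0],0],[0.5,[0,0,0],0]]}}

```text
time: 20.6
tool_pos: [0.4697, -0.1074, 0.2025]
tcp_rot: [0.586, 0.81, 0.0, -0.0]
ft_force: [-0.5, -0.2, -0.1]
opening: 0.0645
gripper_force: 0.0
```

```bash
python3 d.py .471 -.110 .095;  python3 - <<'E'
from h import *
s=arm.snapshot("wrist"); cv2.imwrite("pics/w7.png",s["frame"][:,:,::-1])
E
```

```text
20.6 [ 0.4697 -0.1074  0.2025] yaw err units -0.0 units to go [ 0.04 -0.09 -3.58] open 0.0645 F [-0.5 -0.2 -0.1] [ 5.863e-01  8.101e-01  3.000e-04 -3.000e-04] q [ 0.68  0.24 -0.63  1.98  0.17  0.97  0.29]
```

View pics/w7.png

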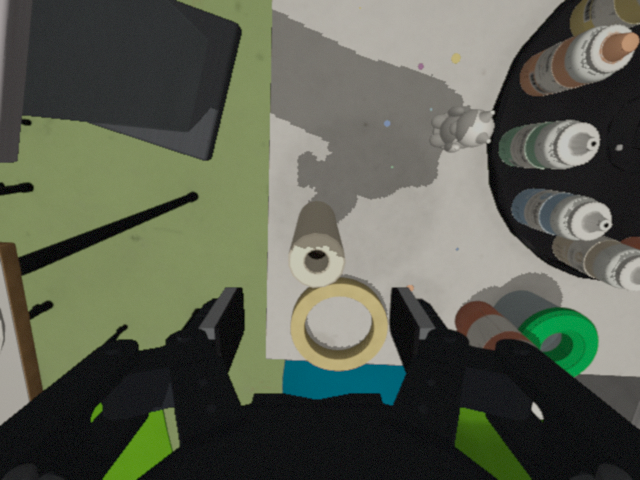

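The 136 is centred at (317,258). Gripping it high, so the gripper body later clears the 160 prop.

Call:
{"op": "arm_command", "data": {"steps": [[0.5,[0.04,-0.09,-0.8],0],[0.5,[0,0,-1],0],[0.5,[0,0,-1],0],[0.5,[0,0,-0.7],0],[0.5,[0,0,0],0],[0.5,[0,0,0],0],[-0.5,[0,0,0],0],[-0.5,[0,0,0],0],[-0.5,[0,0,0],0],[-0.5,[0,0,0],0],[-0.5,[0,0,0],0],[-0.5,[0,0,0],0]]}}

```text
time: 21.65
tool_pos: [0.4722, -0.1113, 0.0994]
tcp_rot: [0.587, 0.81, 0.0, 0.002]
ft_force: [-0.7, 1.5, 6.2]
opening: 0.0368
gripper_force: 59.5
```

```bash
python3 d.py .459 .3985 .25
```

```text
21.65 [ 0.4722 -0.1113  0.0994] yaw err units 0.01 units to go [-0.44 16.99  5.02] open 0.0368 F [-0.7  1.5  6.2] [5.868e-01 8.097e-01 4.000e-04 1.500e-03] q [ 0.61  0.39 -0.57  2.08  0.31  0.75  0.17]
```

Call:
{"op": "arm_command", "data": {"steps": [[-0.5,[0,0,0.5],0],[-0.5,[0,0,1],0],[-0.5,[0,0,1],0],[-0.5,[0,0,1],0],[-0.5,[0,0,1],0],[-0.5,[0,0.5,0.5],0],[-0.5,[0,1,0],0],[-0.5,[0,1,0],0],[-0.5,[0,1,0],0],[-0.5,[0,1,0],0],[-0.5,[0,1,0],0],[-0.5,[0,1,0],0]]}}

```text
time: 22.65
tool_pos: [0.4706, 0.085, 0.2482]
tcp_rot: [0.587, 0.81, 0.0, 0.001]
ft_force: [1.0, 0.1, -1.3]
opening: 0.037
gripper_force: 60.4
```

Call:
{"op": "arm_command", "data": {"steps": [[-0.5,[0,1,0],0],[-0.5,[0,1,0],0],[-0.5,[0,1,0],0],[-0.5,[0,1,0],0],[-0.5,[-0.1,1,0],0],[-0.5,[-0.1,1,0],0],[-0.5,[-0.1,1,0],0],[-0.5,[-0.1,0.9,0],0],[-0.5,[0,0.7,0],0],[-0.5,[0,0.4,0],0],[-0.5,[0,0,0],0],[-0.5,[0,0,0],0]]}}

```text
time: 23.65
tool_pos: [0.459, 0.3533, 0.2475]
tcp_rot: [0.587, 0.81, -0.0, 0.0]
ft_force: [0.2, -0.5, -2.0]
opening: 0.0371
gripper_force: 60.4
```

Call:
{"op": "arm_command", "data": {"steps": [[-0.5,[0,0.4,0],0],[-0.5,[0,0.4,0],0],[-0.5,[0,0.4,0],0],[-0.5,[0,0.4,0],0],[-0.5,[0,0.2,0],0],[-0.5,[0,0,0],0],[-0.5,[0,0,0],0],[-0.5,[0,0,0],0]]}}

```text
time: 24.32
tool_pos: [0.4591, 0.4073, 0.2473]
tcp_rot: [0.587, 0.81, -0.0, 0.0]
ft_force: [-0.5, -0.1, -1.7]
opening: 0.0369
gripper_force: 60.4
```

```bash
python3 d.py .459 .3985 .1075
```

```text
24.32 [0.4591 0.4073 0.2473] yaw err units 0.01 units to go [-0.   -0.29 -4.66] open 0.0369 F [-0.5 -0.1 -1.7] [ 5.869e-01  8.097e-01 -3.000e-04  2.000e-04] q [-0.22  0.47 -0.8   1.63  0.36  1.19 -0.79]
```

Call:
{"op": "arm_command", "data": {"steps": [[-0.5,[0,-0.3,0],0],[-0.5,[0,0,0],0],[-0.5,[0,0,-0.5],0],[-0.5,[0,0,-0.5],0],[-0.5,[0,0,-0.5],0],[-0.5,[0,0,-0.5],0],[-0.5,[0,0,-0.5],0],[-0.5,[0,0,0],0],[-0.5,[0,0,0],0]]}}

```text
time: 25.07
tool_pos: [0.4592, 0.3977, 0.1722]
tcp_rot: [0.587, 0.809, -0.001, 0.0]
ft_force: [0.3, 0.1, -1.1]
opening: 0.0369
gripper_force: 60.5
```

```bash
python3 d.py .459 .3985 .1075;  python3 - <<'E'
from h import *
s=arm.snapshot("side"); cv2.imwrite("pics/s2.png",cv2.resize(s["frame"][100:340,180:440,::-1],None,fx=2.4,fy=2.4))
E
```

```text
25.07 [0.4592 0.3977 0.1722] yaw err units 0.02 units to go [-0.01  0.03 -2.16] open 0.0369 F [ 0.3  0.1 -1.1] [ 5.872e-01  8.095e-01 -7.000e-04  0.000e+00] q [-0.23  0.53 -0.77  1.73  0.42  1.05 -0.83]
```

View pics/s2.png

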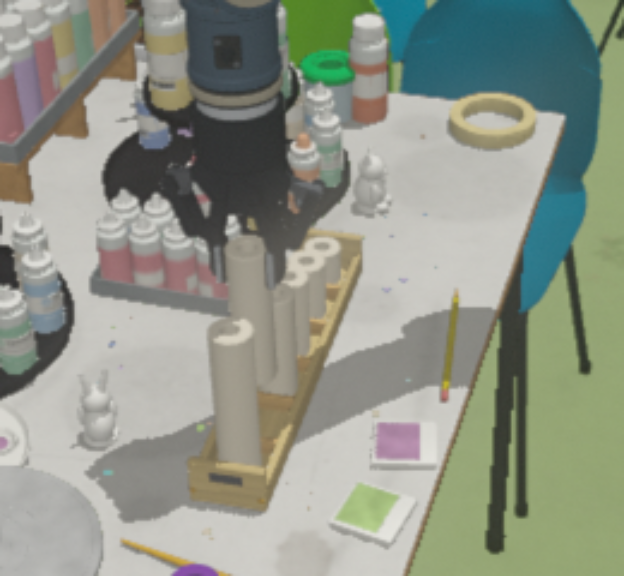

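The side view shows the 136 hanging upright between the 112 and the 160, with the cat and rabbit standing. Lowering.

Call:
{"op": "arm_command", "data": {"steps": [[-0.5,[0,0.03,-0.5],0],[-0.5,[0,0,-0.4],0],[-0.5,[0,0,-0.4],0],[-0.5,[0,0,-0.3],0],[-0.5,[0,0,-0.2],0],[-0.5,[0,0,-0.15],0],[-0.5,[0,0,-0.1],0],[-0.5,[0,0,-0.05],0],[-0.5,[0,0,0],0],[-0.5,[0,0,0],0]]}}

```text
time: 25.95
tool_pos: [0.4592, 0.3999, 0.1099]
tcp_rot: [0.587, 0.81, 0.0, 0.0]
ft_force: [0.8, 0.1, -0.9]
opening: 0.0368
gripper_force: 60.5
```

```bash
python3 d.py .459 .3985 .1065
```

```text
25.95 [0.4592 0.3999 0.1099] yaw err units 0.01 units to go [-0.01 -0.05 -0.11] open 0.0368 F [ 0.8  0.1 -0.9] [5.868e-01 8.098e-01 4.000e-04 1.000e-04] q [-0.27  0.6  -0.73  1.78  0.48  0.94 -0.88]
```

Call:
{"op": "arm_command", "data": {"steps": [[-0.5,[0,-0.03,-0.1],0],[-0.5,[0,0,0],0],[0.0,[0,0,0],0],[0.3,[0,0,0],0],[0.5,[0,0,0],0],[0.5,[0,0,0],0],[0.5,[0,0,0.3],0],[0.5,[0,0,1],0],[0.5,[0,0,1],0],[0.5,[0,0,1],0],[0.5,[0,0,1],0],[0.5,[0,0,0.5],0]]}}

```text
time: 26.95
tool_pos: [0.4596, 0.4003, 0.2554]
tcp_rot: [0.587, 0.81, 0.003, 0.001]
ft_force: [0.7, -0.5, 0.2]
opening: 0.0638
gripper_force: 0.0
```

Call:
{"op": "arm_command", "data": {"steps": [[0.5,[0,-0.5,0],0],[0.5,[0,-1,0],0],[0.5,[0,-1,0],0],[0.5,[0,-1,0],0],[0.5,[0,-1,0],0],[0.5,[0,-1,0],0],[0.5,[0,-1,0],0],[0.5,[0,-1,0],0],[0.5,[0,-1,0],0],[0.5,[0,-0.5,0],0],[0.5,[0,0,0],0],[0.5,[0,0,0],0]]}}

```text
time: 27.95
tool_pos: [0.4592, 0.1283, 0.2512]
tcp_rot: [0.588, 0.809, 0.0, 0.0]
ft_force: [-0.2, 0.7, 0.1]
opening: 0.0641
gripper_force: 0.0
```

```bash
python3 - <<'E'
from h import *
t=arm.snapshot("top");s=arm.snapshot("side")
a=cv2.resize(t["frame"][180:280,220:390,::-1],(640,376)); b=cv2.resize(s["frame"][170:320,200:380,::-1],(660,550))[:, :]
b=cv2.resize(b,(451,376)); im=np.hstack([a,b]); cv2.imwrite("pics/fin.png",cv2.resize(im,(800,276)))
for q in ["bisque_cat","bisque_rabbit"]: print(q,[np.round(w(s,d["position"]),3).tolist() for d in arm.tip_of(q,"side")])
P=[(.515,.2275,.072),(.4964,.2845,.096),(.4776,.3415,.12),(.459,.3985,.144)]
g=cv2.cvtColor(t["frame"],cv2.COLOR_RGB2GRAY).astype(float); yy,xx=np.mgrid[:480,:640]
for p in P:
    q=np.array(px(t,p))
    for _ in range(4):
        wt=(np.hypot(xx-q[0],yy-q[1])<4.5)*np.clip(150-g,0,None); q=np.array([(wt*xx).sum(),(wt*yy).sum()])/wt.sum()
    print(p,np.round(ray(t,*q,p[2]),4)[:2])
E
```

```text
bisque_cat [[0.566, 0.012, -0.001]]
bisque_rabbit [[0.583, 0.477, -0.002]]
(0.515, 0.2275, 0.072) [0.5147 0.2269]
(0.4964, 0.2845, 0.096) [0.4964 0.285 ]
(0.4776, 0.3415, 0.12) [0.4747 0.3407]
(0.459, 0.3985, 0.144) [0.4575 0.3995]
```

View pics/fin.png

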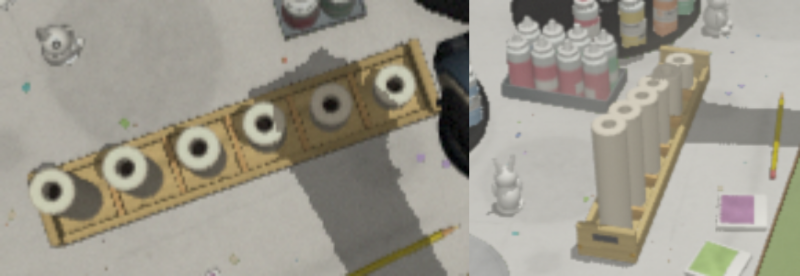

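All six props stand in their compartments in a climbing row, within about 3 mm of the targets. The cat and rabbit have not moved, and the arm is clear. Handing in.

```bash
python3 -c "
from cell import arm; print(arm.sign_off())"
```

```text
the job is handed in; nothing more can be done
None
```

The job is handed in, though no verdict came back: the four loose props stand in the tray in order (40, 64, 88, 112, 136, 160 mm), with the cat and rabbit still standing in place.

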